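# Pack out a cylinder's stroke with horseshoe spacers and hold the stack tight

### The job

Limit the stroke of the large cylinder at the front of the pneumatics board: take horseshoe spacers from the slotted rack and hang them over its bare piston rod, between the buffer ring and the collar, until pushing the rod in by its chromed end clamps the stack tight and squeezes the buffer ring visibly into the cover, instead of the rod just running to the end of its travel with the stack loose. Finish while still pushing the rod firmly in, so that the stack stays clamped ready for a colleague to lock it; put no spacer anywhere but on the rod or in the rack, and do not disturb the other things on the table.

Things in the scene. Friction and masses are not known exactly. Their poses are not given: they have to be found in the camera images.
- panel: white pneumatics board, 280 x 374 x 16 mm, fixed; origin: centre of its underside, z up. Three round cylinders lie along its y. The large one nearest the robot is the working one: axis at x = -55 mm, 56 mm above the table; front cover 44 mm square, face at y = +20 mm, 90 mm high with its fitting, barrel towards +y; a bare 12 mm rod comes out towards -y. The idle ones (x = 28, 90 mm) stay below 75 mm
- buffer_face (a point): centre of the outer face of the black rubber buffer ring (35 mm diameter) around the rod, standing 10 mm proud of the front cover. On the rod's axis; its y axis runs along the rod into the cylinder, z up
- buffer (a joint): how far the spring-backed buffer ring is pressed into the cover, m: 0 free, 0.006 fully in; about 2 N to start it and 1.5 N more per mm
- collar_face (a point): centre of the inner face of the dark clamp collar (41 mm diameter, 10 mm thick) fixed on the rod, facing the buffer ring; its y axis runs along the rod into the cylinder, z up. The gap to fill lies between buffer_face and this: 50 to 76 mm, different each time, with the rod out
- rod_end (a point): centre of the flat outer end of the chromed round weight (36 mm diameter, 29 mm long) on the end of the rod, 45 mm outside collar_face: push here, along +y of collar_face, to push the rod in. Free space of 60 mm or more outside it, over the board's surface (16 mm above the table)
- rod (a joint): how far the rod is pushed in, m: 0 out (a spring inside holds it there and brings it back), 0.030 at the end of its own travel; needs about 3 N at the start, 5 N at the end. With too few spacers it reaches this end with the stack still loose
- rack: grey slotted rack 64 x 151 x 22 mm fixed on the table, long along its y, with four pockets (48 x 21 mm, floor 5 mm above the table) at y = -57, -19, 19, 57 mm, a spacer in each. Origin: centre of its underside; z up
- spacer1_mid (a point): aluminium horseshoe spacer, 44 mm wide (its x), 18 thick (its y), 48 tall, on two legs. Slot between the legs: 16 mm wide, open below (mouth flared to 26 over the lowest 9 mm), closed 36 mm above the feet. On top a black grip tab, 24 wide (x), 8 thick (y), from 48 to 84 mm above the feet: pinch across the 24 mm near its top. Point: centre, 42 mm above the feet; z up. Hung on the rod it lies 12 mm above the rod's axis
- spacer2_mid (a point): the same kind of spacer as spacer1, in another pocket of the rack, 17 mm deep; 60 to 130 g, point at its centre as there
- spacer3_mid (a point): the same kind of spacer as spacer1, in another pocket of the rack, 17 mm deep; 60 to 130 g, point at its centre as there
- spacer4_mid (a point): the same kind of spacer as spacer1, in another pocket of the rack, 17 mm deep; 60 to 130 g, point at its centre as there
- regulator: bystander: small grey pressure regulator with a gauge and black knob, 80 mm tall
- spare_cylinder: bystander: a small spare cylinder lying on the table, 155 mm long
- fittings_tray: bystander: white tray 110 x 150 x 35 mm with fittings
- multimeter: bystander: grey multimeter 145 x 75 x 45 mm
- screwdriver: bystander: screwdriver, 170 mm long
- wrench: bystander: wrench, 170 mm long
- oil_bottle: bystander: white bottle, 48 mm diameter, 120 mm tall
There are look-alikes about, which are no part of the job. What is shaped like the part that bears spacer2_mid but blue is not meant.

How it is judged:
By the outcome, as a careful person would: the job done as asked, in the order asked, and still so for the second after the job is handed in, while the arm keeps its last pose, push and grip.
It also fails if it takes over 72 s, if anything falls off the work surface, if the arm or the gripper's body presses on something with over 40 N, if the wrist force passes 120 N, or if a joint passes its speed limit or range.

### The arm

A 7-joint arm with a two-finger parallel gripper is mounted at the origin on the work surface. World frame = base frame: x ahead of the robot, y to its left, z up, the work surface at z = 0. Lengths are in m, angles in rad, forces in N, time in s.
With the tool pointing down it reaches from about 0.35 to 0.9 m from the base axis. Payload 19.9 kg.
Tool frame: the origin (TCP) lies between the finger pads; the fingertips stand 19 mm ahead of it and the grasp point (between the pads) is the TCP; z points along the fingers, y is the direction in which the jaws open and shut (so a half turn about z gives the same grasp; the last joint's range is limited). The gripper opens to 94 mm and grips with 3 to 60 N. Pads are 16 mm wide; open, the fingers measure 119 mm over their backs; the gripper's body (75 mm by 177 mm) begins 78 mm behind the grasp point.
Start: joints at [-1.286, 0.417, -0.01, 1.614, 0.005, 1.111, -0.053], TCP at [0.201, 0.592, 0.224] pointing down, gripper open.
Joint ranges: [-2.81, 2.81], [-0.39, 2.02], [-1.27, 1.25], [0.06, 2.57], [-1.19, 4.33], [0.19, 2], [-2.82, 2.82]. Speed limits (rad/s): [1.89, 1.89, 2.39, 2.39, 3.01, 3.01, 3.01].

### API

Orientations are given as a 3x3 rotation matrix whose columns are the frame's x, y, z axes.
In Python, from rig import robot gives the robot as it stands. Calls block until the motion is done:
- robot.move_ptp(position, orientation): joint-space move of the TCP to a pose.
- robot.move_linear(position, velocity=0.15, frame=None, threshold=None): straight line of the TCP; frame=None keeps the orientation; velocity is the mean speed in m/s. With threshold (N) it stops when the force on the tool has changed by that much, and returns True; else False.
- robot.goto_joints(angles): joint-space move.
- robot.gripper_to(opening): finger opening in m; the grip force is fixed at half the most; returns when the fingers have stopped.
- robot.pause(seconds).
- robot.ik(position, orientation): joint angles nearest the present ones, or None.
- robot.get_state(): the state.
- robot.grab_frame(name): name is "side" or "top" or "wrist"; returns the picture (400x640x3 uint8, red, green, blue); there is no depth.
- robot.camera_info(name): a dict with "fx", "fy", "cx", "cy" (pixels), "rvec" (rotation vector, rad) and "tvec" (3), from world to camera coordinates, as OpenCV has them. Camera axes: x right, y down, z forward; pixel columns grow to the right and rows downward; lengths in m; the calibration is good to about 2 mm. A picture is of the moment at which its call begins: read the wrist's pose just before it. camera_info takes no time and is no camera call; for the wrist camera it gives the pose at the moment of the call.
A pose or a line that the arm cannot do raises robot.PlanningError and nothing moves.
- robot.sign_off(): hands the job in, once; it reports no verdict.
The state is a dict: "time": time; "qpos": joint angles; "joint_vel": joint speeds; "effort": joint torques, N m; "ee_pos": TCP position; "tool_rot": TCP orientation; "force": force on the tool from outside, world axes, zero at the start; "moment": the same for the moment, N m; "opening": finger opening in m.
Only numpy, scipy, OpenCV 4.12 (cv2) and the standard library are available. Lean on these libraries where they do the work, as an engineer would, in place of code of your own. Each camera call takes 0.05 s, during which the arm holds its last target.

## Working session

There is one attempt and no reset: what is moved stays moved. The work goes in short steps, each a Python script; the robot and the scene stay as the last script left them, time stands still between calls to the robot, and variables do not carry over. Pictures are saved under pics/ and viewed, and the job is handed in when it is done.

```bash
ls; mkdir -p pics
python3 - <<'E'
from rig import robot
import cv2
for n in ["side","top","wrist"]:
    im=robot.grab_frame(n); cv2.imwrite(f"pics/a_{n}.png",im[:,:,::-1])
    print(n,robot.camera_info(n))
s=robot.get_state();print(s["time"],s["ee_pos"],s["tool_rot"],s["force"],s["opening"])
E
```

```text
pics
side {'fx': 410.1927988562668, 'fy': 410.1927988562668, 'cx': 319.8939177381739, 'cy': 197.50309663185905, 'rvec': array([ 2.16773551, -0.53809896,  0.2763171 ]), 'tvec': array([-0.50916877,  0.20890126,  0.94365747])}
top {'fx': 398.41967405510314, 'fy': 398.41967405510314, 'cx': 315.80225907851985, 'cy': 201.43923529063252, 'rvec': array([ 2.08167497, -2.12740497,  0.16937681]), 'tvec': array([0.01042283, 0.56758711, 1.19945549])}
wrist {'fx': 344.9047252666514, 'fy': 344.9047252666514, 'cx': 318.93269043551607, 'cy': 195.81567978357214, 'rvec': array([-2.38092641, -1.70716897, -0.21545747]), 'tvec': array([-0.62395629, -0.02614505,  0.38940806])}
0.15 [0.20059526 0.59165509 0.22399549] [[-9.47067863e-01  3.21033372e-01 -1.92221946e-04]
 [ 3.21033413e-01  9.47067452e-01 -8.88149943e-04]
 [-1.03078622e-04 -9.02847936e-04 -9.99999587e-01]] [ 0.20311659  0.29330744 -0.25171409] 0.09408449504339242
```

View pics/a_side.png

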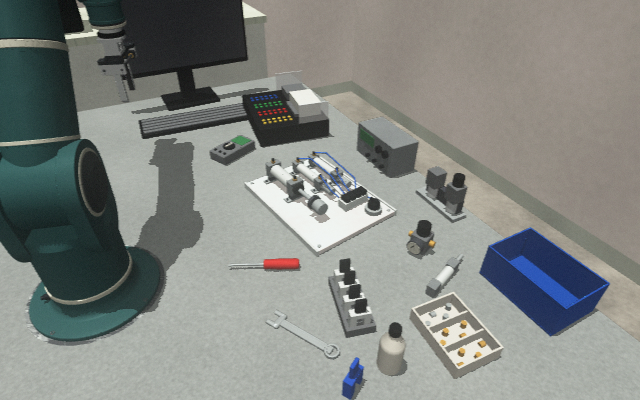

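View pics/a_top.png

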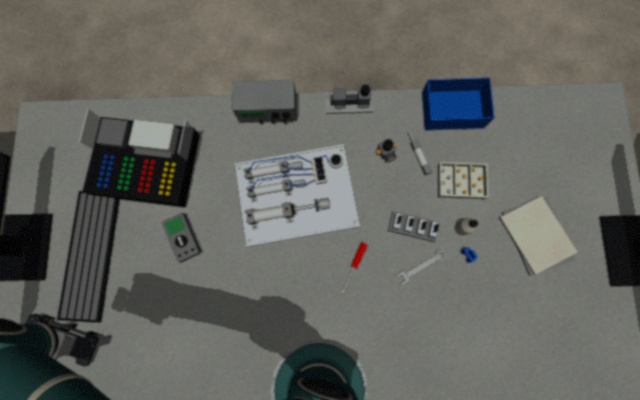

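View pics/a_wrist.png

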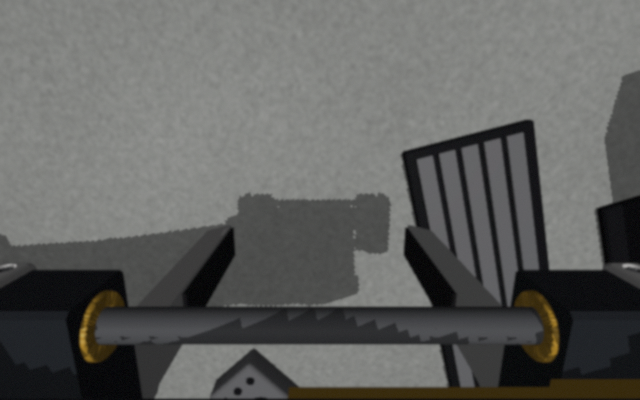

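The side view shows the board at about (320,210), the rack with four spacers at (352,300), and the blue look-alike at (353,378). In the top view the board is at (296,195) and the rack at (413,226). I'll enlarge both.

```bash
cat > h.py <<'E'
import numpy as np, cv2
def ray(c,u,v):
    R,_=cv2.Rodrigues(np.array(c["rvec"])); C=-R.T@c["tvec"]
    d=R.T@np.array([(u-c["cx"])/c["fx"],(v-c["cy"])/c["fy"],1]); return C,d
def at_z(c,u,v,z):
    C,d=ray(c,u,v); return C+d*(z-C[2])/d[2]
def proj(c,P):
    P=np.atleast_2d(np.array(P,float)); p,_=cv2.projectPoints(P,np.array(c["rvec"]),np.array(c["tvec"]),np.array([[c["fx"],0,c["cx"]],[0,c["fy"],c["cy"]],[0,0,1]]),None); return p[:,0]
def crop(im,x0,y0,x1,y1,k,fn):
    o=cv2.resize(im[y0:y1,x0:x1],None,fx=k,fy=k,interpolation=cv2.INTER_CUBIC)
    cv2.imwrite(fn,o[:,:,::-1])
E
python3 - <<'E'
from h import *
im=cv2.imread("pics/a_top.png")[:,:,::-1]
crop(im,225,135,385,255,5,"pics/b_top1.png")
crop(im,375,195,495,285,6,"pics/b_top2.png")
im=cv2.imread("pics/a_side.png")[:,:,::-1]
crop(im,240,140,400,260,5,"pics/b_side1.png")
crop(im,310,245,410,345,6,"pics/b_side2.png")
E
```

```text
(no output)
```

View pics/b_top1.png

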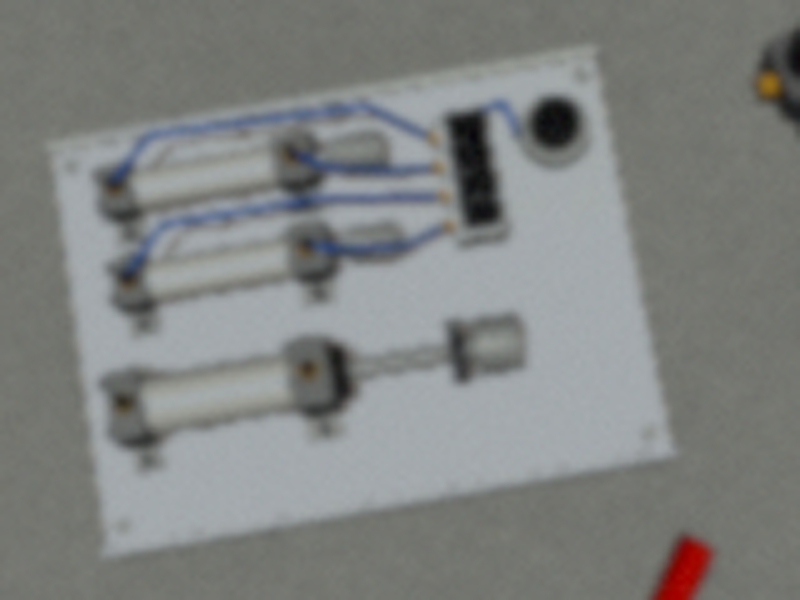

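View pics/b_top2.png

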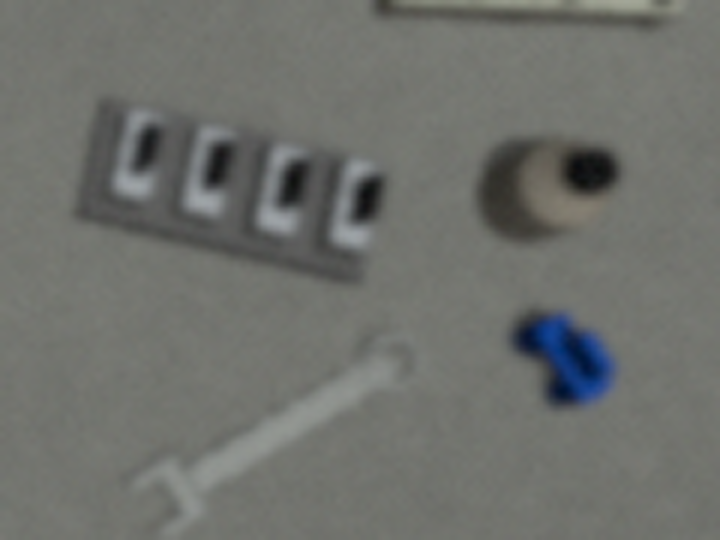

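View pics/b_side1.png

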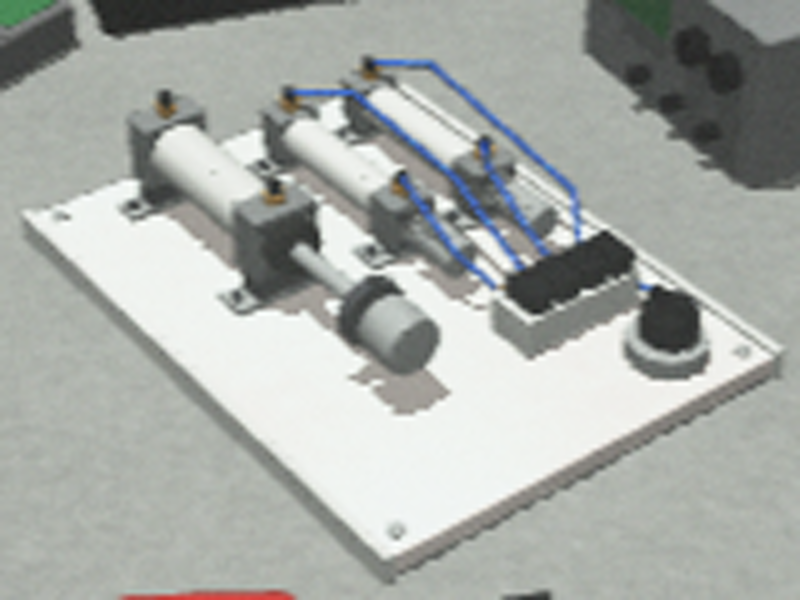

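View pics/b_side2.png

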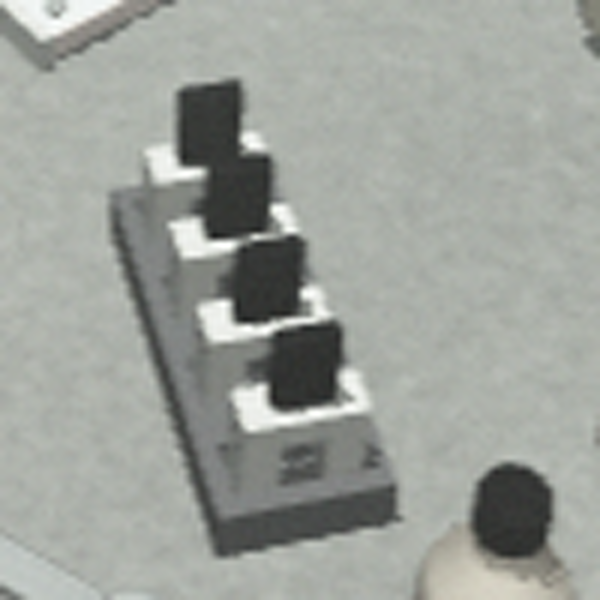

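```bash
cat > fit.py <<'E'
from h import *
from rig import robot
from scipy.optimize import least_squares
T=robot.camera_info("top");S=robot.camera_info("side")
def cc(p,k,o): return (np.array(p,float)+.5)/k-.5+np.array(o)
def fit(obs,x0):
    def res(x):
        c,s=np.cos(x[2]),np.sin(x[2]);R=np.array([[c,-s,0],[s,c,0],[0,0,1]])
        return np.concatenate([(proj(cam,R@np.array(P)+[x[0],x[1],0])[0]-uv) for cam,P,uv in obs])
    r=least_squares(res,x0,loss="soft_l1");return r.x,res(r.x).reshape(-1,2)
t1=lambda p:cc(p,5,(225,135)); t2=lambda p:cc(p,6,(375,195)); s1=lambda p:cc(p,5,(240,140)); s2=lambda p:cc(p,6,(310,245))
b=[.140,.187,.016]
obs=[(T,(.14,.187,.016),t1((50,143))),(T,(.14,-.187,.016),t1((597,45))),(T,(-.14,-.187,.016),t1((675,455))),(T,(-.14,.187,.016),t1((107,553))),
(S,(-.14,-.187,.016),s1((388,560))),(S,(-.14,.187,.016),s1((25,215))),(S,(.14,-.187,.016),s1((783,352)))]
pb,r=fit(obs,[.55,.05,0]);print("panel",pb);print(r.round(2))
obs=[(T,(.032,.0755,.022),t2((105,97))),(T,(-.032,.0755,.022),t2((80,215))),(T,(-.032,-.0755,.022),t2((360,283))),
(S,(-.032,.0755,.022),s2((110,193))),(S,(-.032,-.0755,.022),s2((215,518))),(S,(.032,-.0755,.022),s2((397,490)))]
pr,r=fit(obs,[.5,-.25,0]);print("rack",pr);print(r.round(2))
def loc(p,P):
    c,s=np.cos(p[2]),np.sin(p[2]);R=np.array([[c,-s,0],[s,c,0],[0,0,1]]);return R@np.array(P)+[p[0],p[1],0]
if __name__=="__main__":
    for y in (-.057,-.019,.019,.057): print(y,loc(pr,(0,y,.047)),proj(S,loc(pr,(0,y,.089))),proj(T,loc(pr,(0,y,.089))))
    # axis points
    R=cv2.Rodrigues(np.array([0,0,pb[2]]))[0]
    def yax(cam,uv,z,dx=0): # intersect ray with horizontal plane z, give panel-local
        return R.T@(at_z(cam,*uv,z)-[pb[0],pb[1],0])
    for n,uv,z in [("collar inner top",(449,322),.0765),("collar outer",(468,318),.0765),("weight end top",(522,316),.074)]:
        print(n,yax(T,t1(uv),z))
    for n,uv in [("weight end c",(413,345))]: print(n,yax(S,s1(uv),.056))
    print(yax(T,t1((522,345)),.056),yax(T,t1((452,350)),.056))
E
python3 fit.py
```

```text
panel [0.60285153 0.06367846 0.15272864]
[[-0.54 -0.15]
 [ 0.44 -0.04]
 [ 0.96  0.03]
 [-0.56  0.73]
 [-0.16  0.  ]
 [-0.08 -0.55]
 [ 0.75 -0.27]]
rack [ 0.48624572 -0.31084407 -0.26717898]
[[ 0.69  0.19]
 [ 0.58 -0.14]
 [ 1.23  0.12]
 [-0.07 -0.86]
 [-0.01 -0.03]
 [-0.34 -1.18]]
-0.057 [ 0.47119706 -0.36582168  0.047     ] [[359.97754762 299.65092106]] [[437.56837236 227.90877377]]
-0.019 [ 0.4812295  -0.32916994  0.047     ] [[354.47853752 285.13044882]] [[424.98170963 224.86075851]]
0.019 [ 0.49126194 -0.2925182   0.047     ] [[349.35216063 271.59393735]] [[412.45949662 221.82835054]]
0.057 [ 0.50129438 -0.25586645  0.047     ] [[344.56178172 258.94464907]] [[400.00123956 218.81143029]]
collar inner top [-0.04061888 -0.05653373  0.0765    ]
collar outer [-0.0402146  -0.06856092  0.0765    ]
weight end top [-0.04439425 -0.10178825  0.074     ]
weight end c [-0.0569496  -0.09772826  0.056     ]
[-0.05904983 -0.09911294  0.056     ] [-0.05442468 -0.05527078  0.056     ]
```

```bash
cat >> h.py <<'E'
def down(a):  # jaw axis (tool y) along world yaw a
    y=np.array([np.cos(a),np.sin(a),0]);z=np.array([0,0,-1.]);return np.column_stack([np.cross(y,z),y,z])
E
python3 - <<'E'
from fit import *
W=robot.camera_info("wrist");s=robot.get_state()
Rw=cv2.Rodrigues(W["rvec"])[0];C=-Rw.T@W["tvec"];Rt=np.array(s["tool_rot"])
print("cam in tool",Rt.T@(C-s["ee_pos"]),"axes\n",(Rt.T@Rw.T).round(3))
for k in (0,np.pi,-np.pi):
    for n,p,a in [("rack",loc(pr,(0,0,.27)),pr[2]),("panel",loc(pb,(-.055,-.02,.27)),pb[2]),("low",loc(pb,(-.055,-.02,.1)),pb[2]),("push",loc(pb,(-.055,-.12,.056)),pb[2])]:
        print(k,n,p.round(3),robot.ik(list(p),down(a+k)))
E
```

```text
panel [0.60285153 0.06367846 0.15272864]
[[-0.54 -0.15]
 [ 0.44 -0.04]
 [ 0.96  0.03]
 [-0.56  0.73]
 [-0.16  0.  ]
 [-0.08 -0.55]
 [ 0.75 -0.27]]
rack [ 0.48624572 -0.31084407 -0.26717898]
[[ 0.69  0.19]
 [ 0.58 -0.14]
 [ 1.23  0.12]
 [-0.07 -0.86]
 [-0.01 -0.03]
 [-0.34 -1.18]]
cam in tool [ 0.07155669 -0.00091175 -0.15966518] axes
 [[ 0.    -0.969 -0.248]
 [ 1.    -0.     0.001]
 [-0.001 -0.248  0.969]]
0 rack [ 0.486 -0.311  0.27 ] [-0.18184414  0.40696132  0.91620362  1.70572336 -0.34361734  1.20002843
  0.55454786]
0 panel [0.552 0.036 0.27 ] [-0.63613701  0.28328593  0.6288646   1.75927727 -0.18053834  1.15716611
  0.1994657 ]
0 low [0.552 0.036 0.1  ] [-0.55876591  0.49994426  0.55746542  1.91439053 -0.35256258  0.82485398
  0.33929491]
0 push [ 0.567 -0.063  0.056] [-0.37556991  0.60533201  0.56455233  1.89075281 -0.45055622  0.77420459
  0.59027628]
3.141592653589793 rack [ 0.486 -0.311  0.27 ] [-0.28182153  0.47694877  1.08620047  1.70814538 -0.4454675   1.23080177
 -2.49685357]
3.141592653589793 panel [0.552 0.036 0.27 ] [-0.95584036  0.41218647  1.08753121  1.7673301  -0.39029846  1.20093389
 -2.74640431]
3.141592653589793 low [0.552 0.036 0.1  ] [-0.90325635  0.72608058  1.08175752  1.92386274 -0.77888306  0.98695582
 -2.4415223 ]
3.141592653589793 push [ 0.567 -0.063  0.056] [-0.70083217  0.85531693  1.07876679  1.90002271 -0.92103992  0.98902545
 -2.177849  ]
-3.141592653589793 rack [ 0.486 -0.311  0.27 ] [-0.28182153  0.47694877  1.08620047  1.70814538 -0.4454675   1.23080177
 -2.49685357]
-3.141592653589793 panel [0.552 0.036 0.27 ] [-0.95584036  0.41218647  1.08753121  1.7673301  -0.39029846  1.20093389
 -2.74640431]
-3.141592653589793 low [0.552 0.036 0.1  ] [-0.90325635  0.72608058  1.08175752  1.92386274 -0.77888306  0.98695582
 -2.4415223 ]
-3.141592653589793 push [ 0.567 -0.063  0.056] [-0.70083217  0.85531693  1.07876679  1.90002271 -0.92103992  0.98902545
 -2.177849  ]
```

Run:
```python
from fit import *
p=loc(pb,(-.055,-.065,.25))
robot.move_ptp(list(p),down(pb[2]))
import json
W=robot.camera_info("wrist");im=robot.grab_frame("wrist")
cv2.imwrite("pics/c_wrist.png",im[:,:,::-1]);np.savez("c.npz",**W)
for y in (.02,.010,-.056,-.066,-.101): print(y,proj(W,[loc(pb,(-.055,y,.056)),loc(pb,(-.055,y,.0735))]).round(1).tolist())
s=robot.get_state();print(s["time"],s["force"])
```

```text
panel [0.60285153 0.06367846 0.15272864]
[[-0.54 -0.15]
 [ 0.44 -0.04]
 [ 0.96  0.03]
 [-0.56  0.73]
 [-0.16  0.  ]
 [-0.08 -0.55]
 [ 0.75 -0.27]]
rack [ 0.48624572 -0.31084407 -0.26717898]
[[ 0.69  0.19]
 [ 0.58 -0.14]
 [ 1.23  0.12]
 [-0.07 -0.86]
 [-0.01 -0.03]
 [-0.34 -1.18]]
0.02 [[318.7, 94.0], [318.8, 93.3]]
0.01 [[318.7, 104.5], [318.7, 104.3]]
-0.056 [[318.6, 170.3], [318.6, 173.4]]
-0.066 [[318.6, 179.7], [318.6, 183.3]]
-0.101 [[318.5, 211.8], [318.5, 216.8]]
2.6833 [-1.35487006 -0.42870666  0.21992851]
```

View pics/c_wrist.png

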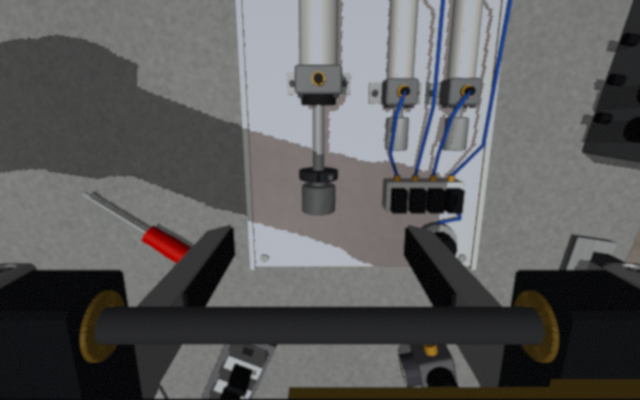

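Run:
```python
from h import *
im=cv2.imread("pics/c_wrist.png")[:,:,::-1]
crop(im,270,55,370,130,8,"pics/d1.png");crop(im,270,150,370,225,8,"pics/d2.png")
```

```text
(no output)
```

View pics/d1.png

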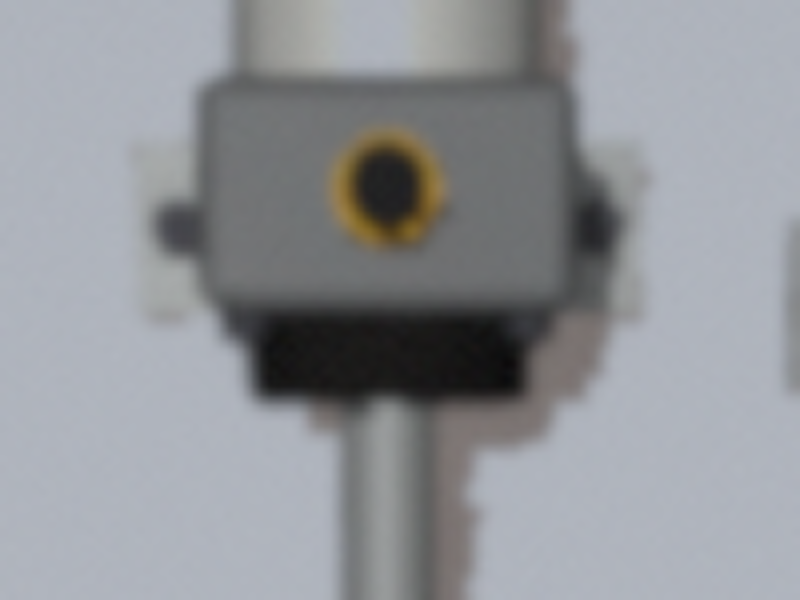

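View pics/d2.png

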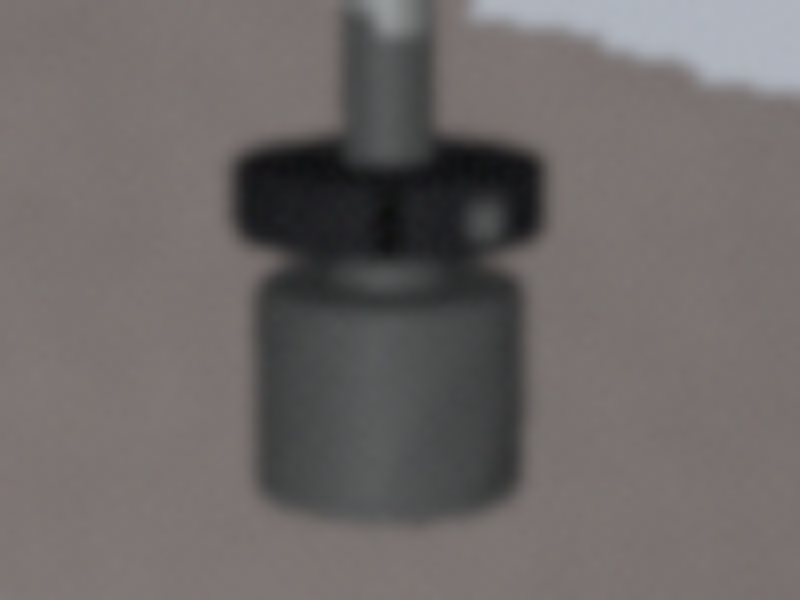

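The wrist crop puts the rod at column 318.3 (predicted 318.7) and the buffer face at row 104.2 (predicted 104.3). The collar's inner face is at row 171, so the gap is about 64–66 mm and needs three spacers (54 mm). Next is the rack.

Run:
```python
from fit import *
p=loc(pr,(0,-.045,.24))
robot.move_ptp(list(p),down(pr[2]))
W=robot.camera_info("wrist");im=robot.grab_frame("wrist")
cv2.imwrite("pics/e_wrist.png",im[:,:,::-1]);np.savez("e.npz",**W)
for y in (.057,.019,-.019,-.057):print(y,proj(W,[loc(pr,(0,y,.089)),loc(pr,(0,y,.053)),loc(pr,(-.032,y,.022)),loc(pr,(.032,y,.022))]).round(1).tolist())
crop(im,240,40,400,240,3,"pics/e1.png")
s=robot.get_state();print(s["time"],s["force"])
```

```text
panel [0.60285153 0.06367846 0.15272864]
[[-0.54 -0.15]
 [ 0.44 -0.04]
 [ 0.96  0.03]
 [-0.56  0.73]
 [-0.16  0.  ]
 [-0.08 -0.55]
 [ 0.75 -0.27]]
rack [ 0.48624572 -0.31084407 -0.26717898]
[[ 0.69  0.19]
 [ 0.58 -0.14]
 [ 1.23  0.12]
 [-0.07 -0.86]
 [-0.01 -0.03]
 [-0.34 -1.18]]
0.057 [[318.0, 72.1], [318.1, 76.0], [287.3, 78.6], [348.9, 78.8]]
0.019 [[317.9, 117.9], [318.0, 116.9], [288.0, 116.1], [348.0, 116.3]]
-0.019 [[317.9, 160.9], [317.9, 155.6], [288.7, 151.8], [347.2, 151.9]]
-0.057 [[317.8, 201.4], [317.9, 192.3], [289.3, 185.7], [346.4, 185.8]]
4.0667 [-1.00381857 -0.8580512  -0.75558228]
```

View pics/e_wrist.png

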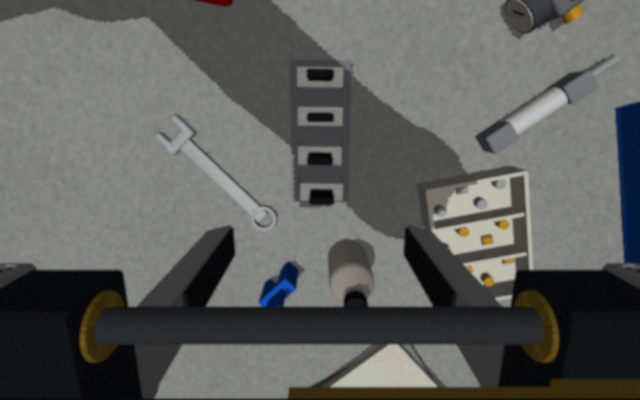

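View pics/e1.png

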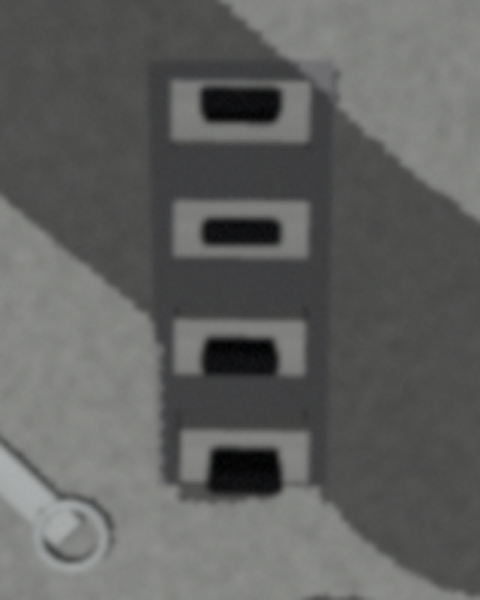

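Block centres in this view sit about 2 px right of prediction, so the rack is about +1.8 mm in its own x. The rows agree. I'll pick the first spacer with that correction.

```bash
sed -i 's/;print("panel",pb);print(r.round(2))//;s/;print("rack",pr);print(r.round(2))//' fit.py
cat > act.py <<'E'
from fit import *
DX={.057:.0016,.019:.0018,-.019:.0018,-.057:.0025}
def st(tag):
    s=robot.get_state();print(tag,round(s["time"],2),np.round(s["ee_pos"],4),"F",np.round(s["force"],1),"op",round(s["opening"],4));return s
def pick(y):
    p=loc(pr,(DX[y],y,.20));R=down(pr[2])
    robot.gripper_to(.05)
    robot.move_ptp(list(p),R)
    p[2]=.079
    print("hit",robot.move_linear(list(p),.12,threshold=12));st("at")
    robot.gripper_to(.0);st("gripped")
    p[2]=.21
    robot.move_linear(list(p),.15);st("lifted")
def snap(n):
    W=robot.camera_info("wrist");im=robot.grab_frame("wrist");cv2.imwrite(f"pics/{n}.png",im[:,:,::-1]);return W,im
E
python3 - <<'E'
from act import *
pick(.057)
robot.move_ptp(list(loc(pb,(-.055,-.001,.21))),down(pb[2]));st("over")
W,im=snap("f_wrist"); im=robot.grab_frame("side");crop(im,220,60,420,260,4,"pics/f_side.png")
E
```

```text
hit False
at 6.57 [ 0.5032 -0.2565  0.0797] F [ 0.4 -0.5  0.2] op 0.0499
gripped 7.09 [ 0.5029 -0.2563  0.0791] F [0.1 0.5 1.8] op 0.0235
lifted 8.12 [ 0.5025 -0.256   0.2092] F [ 0.9 -0.8 -0.7] op 0.0237
over 9.32 [0.5487 0.0527 0.21  ] F [ 0.1 -0.7 -1. ] op 0.0242
```

View pics/f_wrist.png

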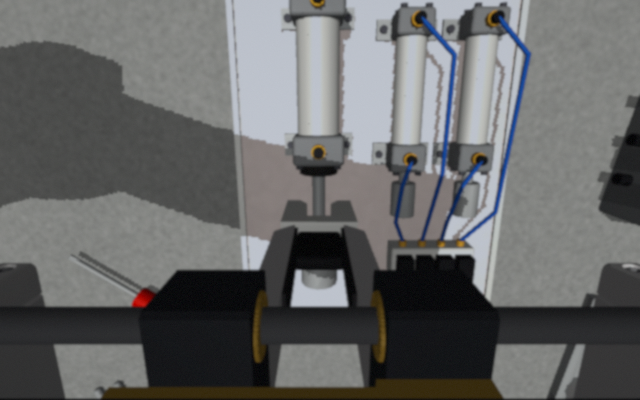

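View pics/f_side.png

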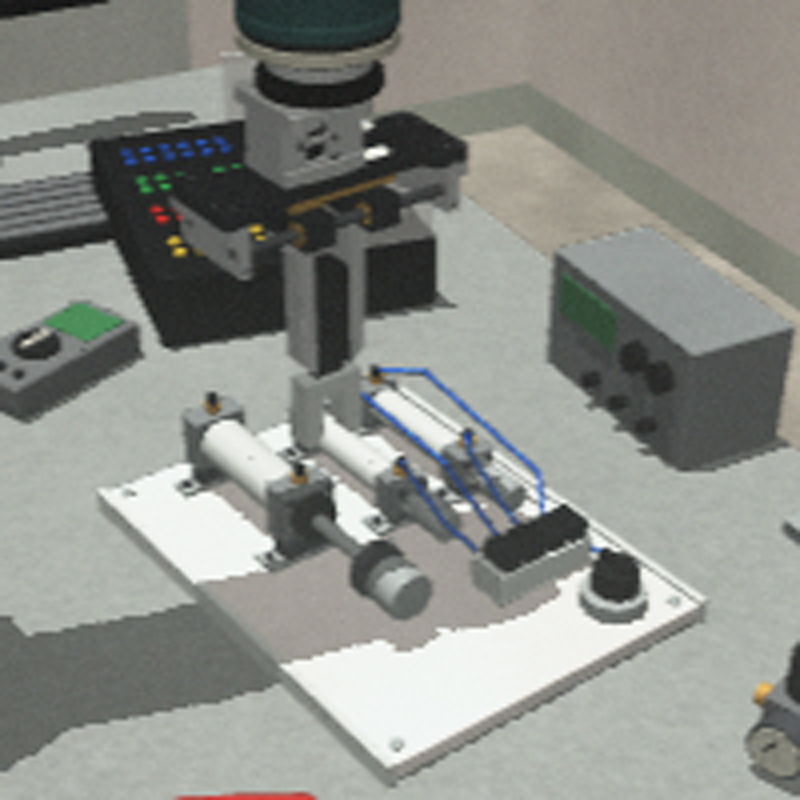

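The wrist view shows the spacer gripped, spanning columns 282–358, centred over the rod at column 318.5. Lowering it now.

```bash
cat >> act.py <<'E'
def place(y):
    p=loc(pb,(-.055,y,.145)); robot.move_linear(list(p),.15)
    p[2]=.101
    print("hit",robot.move_linear(list(p),.06,threshold=7)); return st("down")
E
python3 - <<'E'
from act import *
place(-.001)
snap("g_wrist"); im=robot.grab_frame("side");crop(im,240,130,400,250,5,"pics/g_side.png")
E
```

```text
hit False
down 10.88 [0.5488 0.0542 0.1012] F [ 0.  -0.  -1.1] op 0.0237
```

View pics/g_side.png

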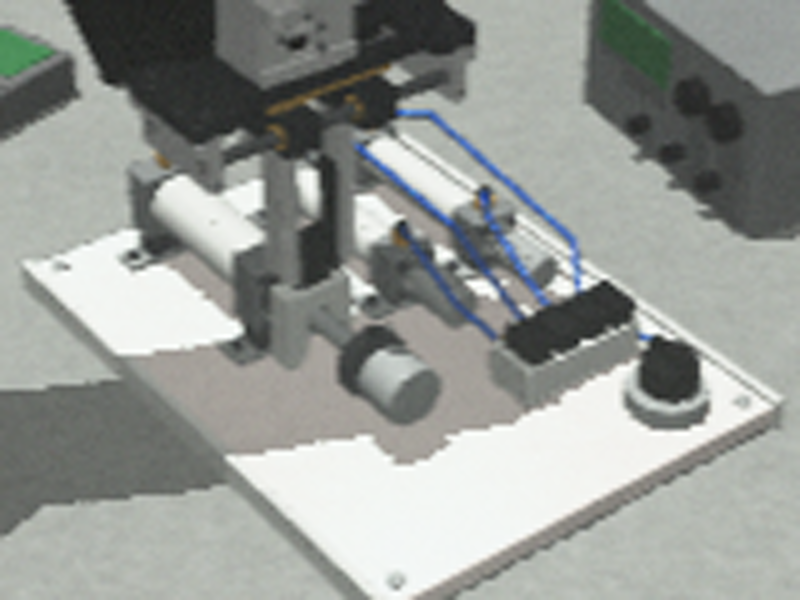

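View pics/g_wrist.png

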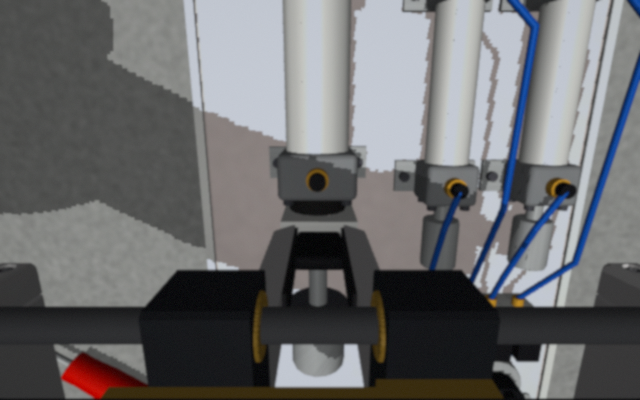

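The spacer straddles the rod next to the buffer with no side force. Release it and fetch the next one.

```bash
cat >> act.py <<'E'
def release(y):
    robot.gripper_to(.05); p=loc(pb,(-.055,y,.21)); robot.move_linear(list(p),.15); st("released")
E
python3 - <<'E'
from act import *
release(-.001)
pick(.019)
im=robot.grab_frame("side");crop(im,240,130,400,250,5,"pics/h_side.png")
robot.move_ptp(list(loc(pb,(-.055,-.021,.21))),down(pb[2]));st("over")
W,im=snap("h_wrist");crop(im,240,50,400,250,3,"pics/h_w.png")
E
```

```text
released 12.47 [0.5482 0.0544 0.2092] F [-0.9 -0.3  0.6] op 0.05
hit False
at 15.17 [ 0.4934 -0.2932  0.0796] F [-0.9  0.4  0.5] op 0.0502
gripped 15.69 [ 0.4931 -0.293   0.0791] F [0.7 0.3 2.3] op 0.0235
lifted 16.72 [ 0.4927 -0.2927  0.2092] F [-0.6  0.7 -1. ] op 0.0238
over 18.02 [0.5517 0.033  0.2101] F [0.3 0.7 0.4] op 0.0238
```

View pics/h_side.png

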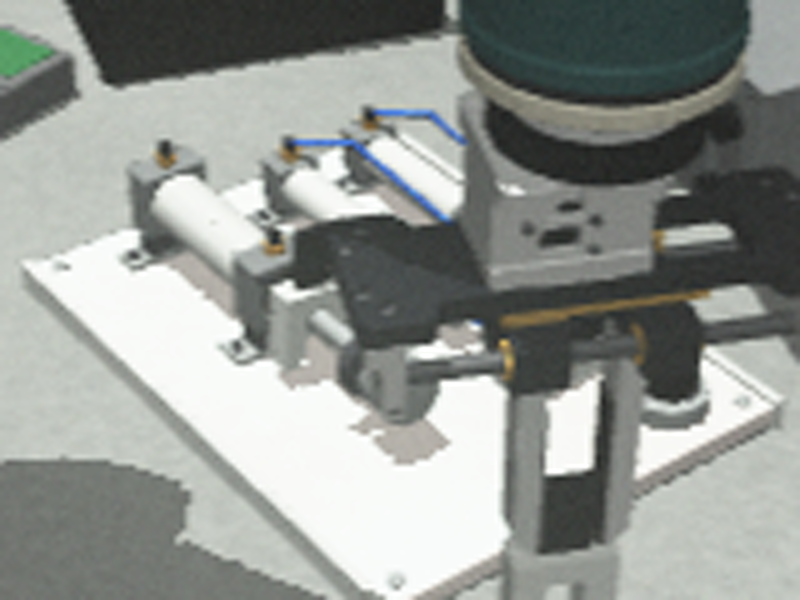

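View pics/h_w.png

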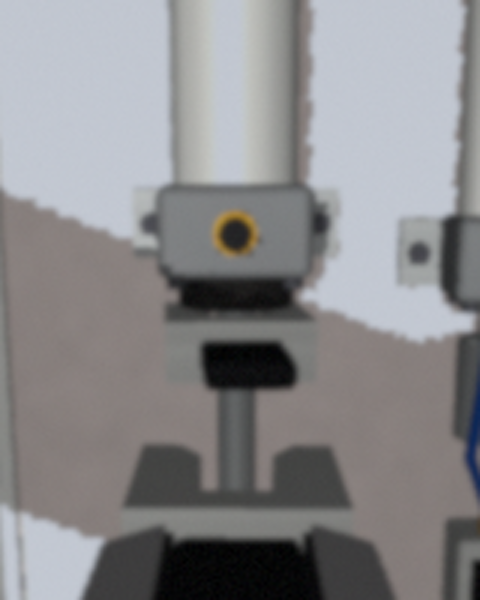

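The first spacer hangs beside the buffer, slightly rolled, and there's room on the rod for more. Placing the second.

Run:
```python
from act import *
place(-.021)
snap("i_wrist")
im=robot.grab_frame("side");crop(im,240,130,400,250,5,"pics/i_side.png")
```

```text
hit False
down 19.54 [0.5519 0.0345 0.1012] F [-0.   0.4 -0.8] op 0.0235
```

View pics/i_side.png

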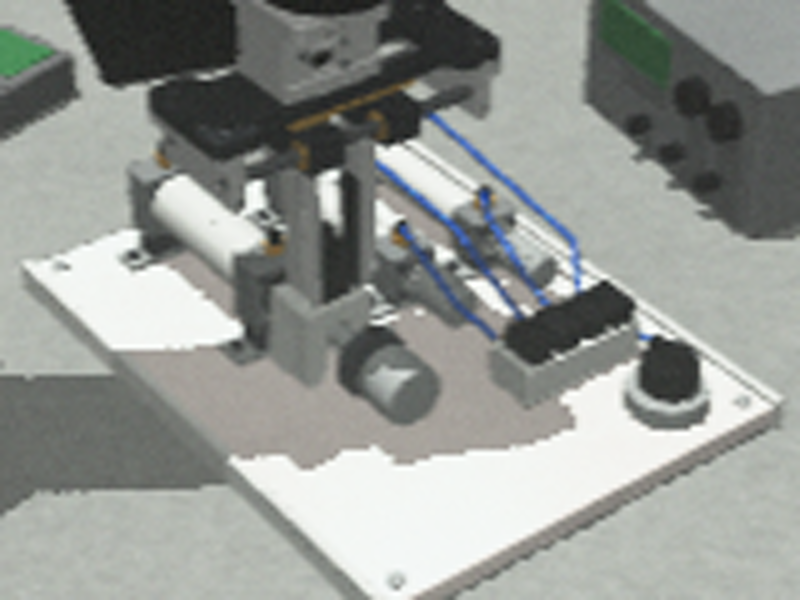

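View pics/i_wrist.png

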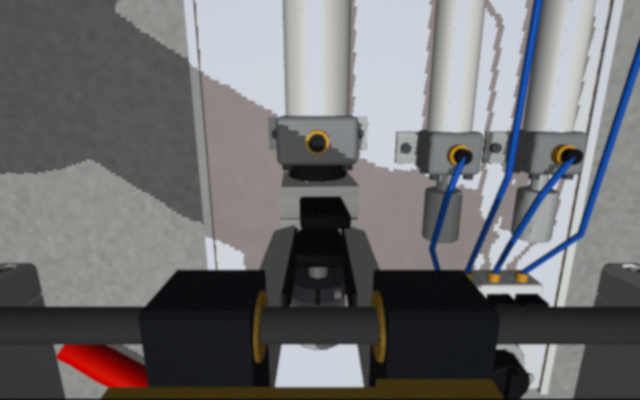

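The second spacer is also on the rod freely. Releasing it and picking the third, with a check of the remaining gap.

Run:
```python
from act import *
release(-.021)
robot.gripper_to(.05)
robot.move_ptp(list(loc(pr,(DX[-.019],-.019,.13))),down(pr[2]))
im=robot.grab_frame("side");crop(im,240,130,400,250,5,"pics/j_side.png")
pick(-.019)
robot.move_ptp(list(loc(pb,(-.055,-.072,.21))),down(pb[2]));robot.pause(.1);st("over")
W,im=snap("j_wrist");crop(im,240,50,400,250,3,"pics/j_w.png")
for y in (.01,-.01,-.012,-.030,-.032,-.056):print(y,proj(W,[loc(pb,(-.055,y,.074)),loc(pb,(-.055,y,.062))]).round(1).tolist())
```

```text
released 21.12 [0.5513 0.0347 0.2093] F [-0.7  0.2 -0.8] op 0.0503
hit False
at 24.57 [ 0.4833 -0.3299  0.0796] F [-0.6 -0.2  0.8] op 0.0496
gripped 25.09 [ 0.483  -0.3297  0.0791] F [-0.4  0.5  1. ] op 0.0237
lifted 26.12 [ 0.4827 -0.3293  0.2092] F [-1.  -0.2 -0.2] op 0.0239
over 27.44 [ 0.5594 -0.0175  0.2101] F [ 0.4 -0.1 -0.6] op 0.0236
0.01 [[319.0, 91.6], [318.9, 92.3]]
-0.01 [[319.0, 116.6], [319.0, 116.2]]
-0.012 [[319.0, 119.0], [319.0, 118.6]]
-0.03 [[319.1, 140.7], [319.1, 139.5]]
-0.032 [[319.1, 143.1], [319.1, 141.7]]
-0.056 [[319.2, 170.9], [319.1, 168.5]]
```

View pics/j_side.png

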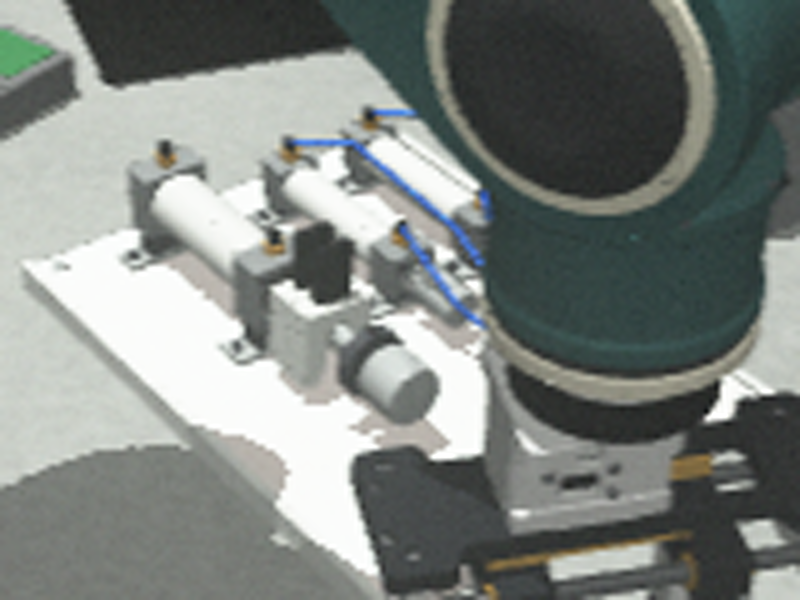

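View pics/j_w.png

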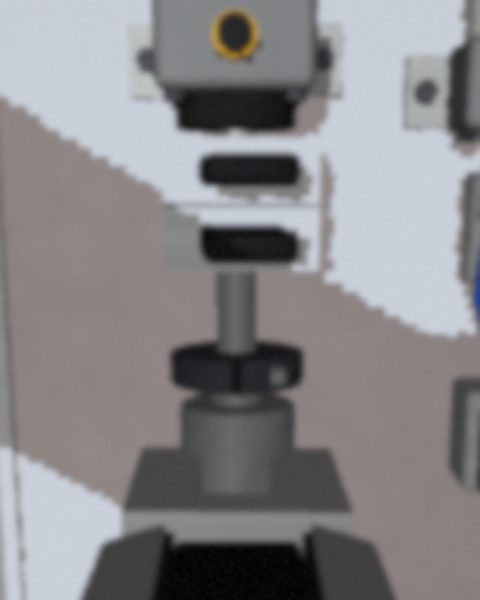

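The second spacer ends at row 140 (y ≈ −29.5 mm) and the collar is at row 167.7 (y ≈ −55.5 mm). That leaves 26 mm free, so the third spacer's centre goes at −42.5 mm.

Run:
```python
from act import *
place(-.0425)
snap("k_wrist")
im=robot.grab_frame("side");crop(im,240,130,400,250,5,"pics/k_side.png")
```

```text
hit False
down 29.0 [0.5551 0.0132 0.1012] F [-0.4  0.2 -0.6] op 0.0238
```

View pics/k_side.png

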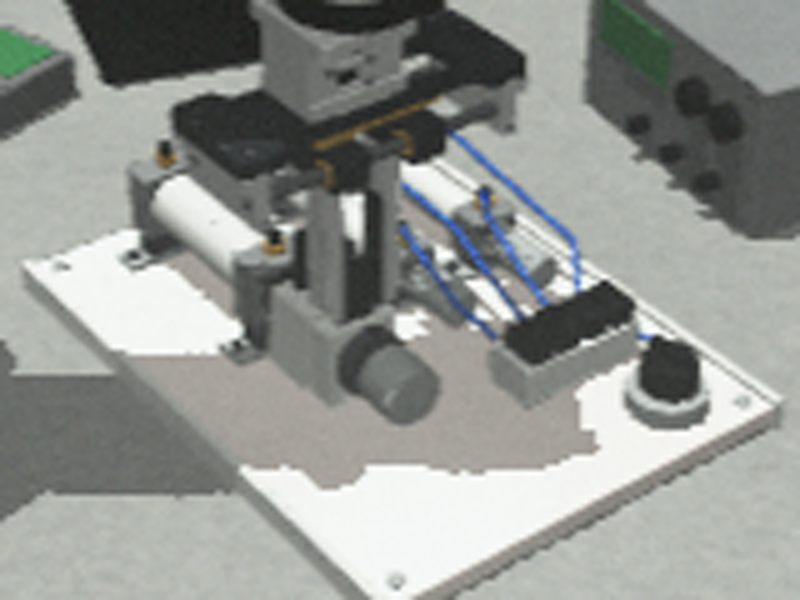

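View pics/k_wrist.png

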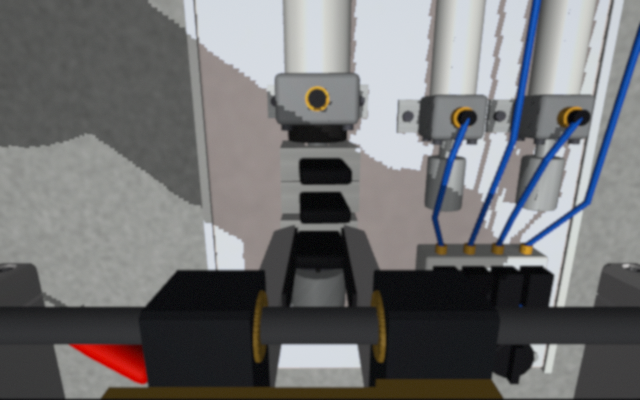

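The third spacer sits on the rod just before the collar. I'll release it, close the fingers and go to the rod end.

Run:
```python
from act import *
release(-.0425)
robot.gripper_to(0.0)
R=down(pb[2])
robot.move_ptp(list(loc(pb,(-.055,-.138,.20))),R);robot.pause(.1)
W,im=snap("l_wrist");crop(im,220,20,420,170,4,"pics/l_w.png")
im=robot.grab_frame("side");crop(im,240,130,400,250,5,"pics/l_side.png")
robot.move_linear(list(loc(pb,(-.055,-.138,.058))),.12,threshold=8);robot.pause(.1);st("low")
im=robot.grab_frame("side");crop(im,240,130,400,250,5,"pics/l_side2.png")
```

```text
released 30.58 [0.5546 0.0135 0.2092] F [-0.1 -0.1  0.2] op 0.0502
low 33.55 [ 0.5698 -0.081   0.0586] F [0.4 1.  1.2] op 0.0005
```

View pics/l_w.png

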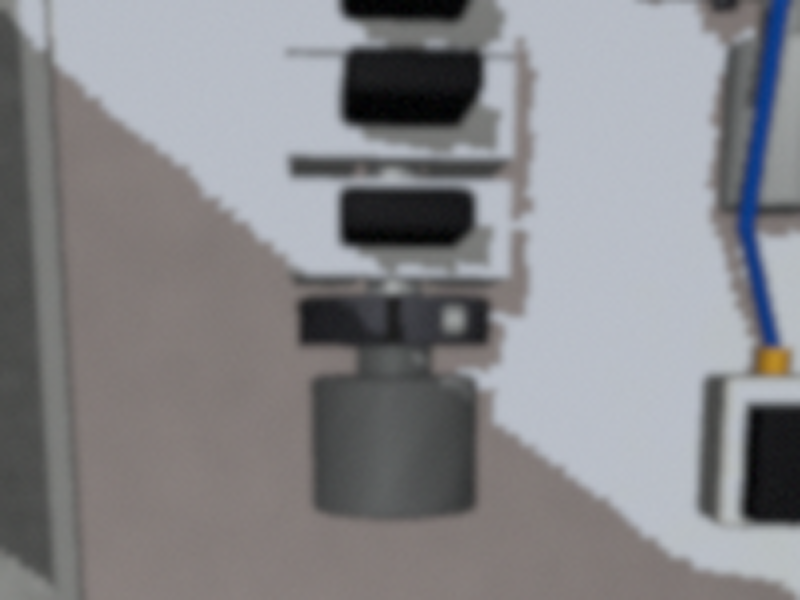

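View pics/l_side2.png

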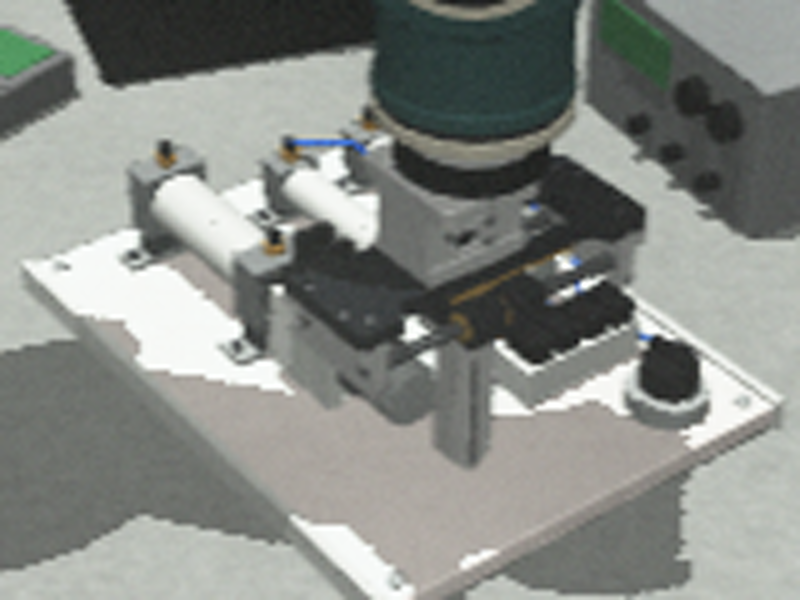

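All three spacers hang straight on the rod, and the closed fingers are about 30 mm outside the chromed end. Pushing in steps while logging force.

Run:
```python
from act import *
u=np.array([-np.sin(pb[2]),np.cos(pb[2]),0])
robot.pause(.2)
f0=np.array(robot.get_state()["force"]);print("f0",f0)
ys=[-.112,-.108,-.104,-.100]
for y in ys:
    hit=robot.move_linear(list(loc(pb,(-.055,y,.057))),.03,threshold=16);s=robot.get_state()
    yl=(np.array(s["ee_pos"])-loc(pb,(-.055,0,.057)))@u
    print(y,"act",round(yl,4),"Fax",round(float(-(np.array(s["force"])-f0)@u),2),np.round(s["force"]-f0,1),hit,round(s["time"],2))
    if hit:break
```

```text
f0 [ 0.39880823  0.20404065 -0.15115592]
-0.112 act -0.1122 Fax -0.02 [-0.4 -0.   0.2] False 34.82
-0.108 act -0.1082 Fax 2.65 [ 0.9 -2.5 -0.3] False 35.1
-0.104 act -0.104 Fax 3.6 [-0.6 -3.7 -0.3] False 35.38
-0.1 act -0.1 Fax 3.41 [-0.5 -3.5  0.9] False 35.67
```

Run:
```python
from act import *
u=np.array([-np.sin(pb[2]),np.cos(pb[2]),0])
f0=np.array([.3,.2,0])
for y in np.arange(-.0985,-.082,.0015):
    robot.move_linear(list(loc(pb,(-.055,y,.057))),.03,threshold=14);robot.pause(.1);s=robot.get_state()
    yl=(np.array(s["ee_pos"])-loc(pb,(-.055,0,.057)))@u;F=float(-(np.array(s["force"])-f0)@u)
    print(round(y,4),"act",round(yl,4),"Fax",round(F,2),np.round(s["force"]-f0,1),round(s["time"],2))
    if F>17:break
snap("m_wrist")
im=robot.grab_frame("side");crop(im,240,130,400,250,5,"pics/m_side.png")
```

```text
-0.0985 act -0.0986 Fax 3.83 [-1.1 -4.   1. ] 36.02
-0.097 act -0.0975 Fax 7.14 [ 0.2 -7.2 -0.8] 36.37
-0.0955 act -0.0963 Fax 8.85 [ 1.1 -8.8 -1.9] 36.72
-0.094 act -0.0951 Fax 10.69 [ -0.  -10.8  -3.1] 37.07
-0.0925 act -0.094 Fax 12.48 [  2.7 -12.2  -4.1] 37.42
-0.091 act -0.0928 Fax 13.82 [  2.9 -13.5  -5. ] 37.77
-0.0895 act -0.092 Fax 17.56 [  3.5 -17.2  -6. ] 38.12
```

View pics/m_side.png

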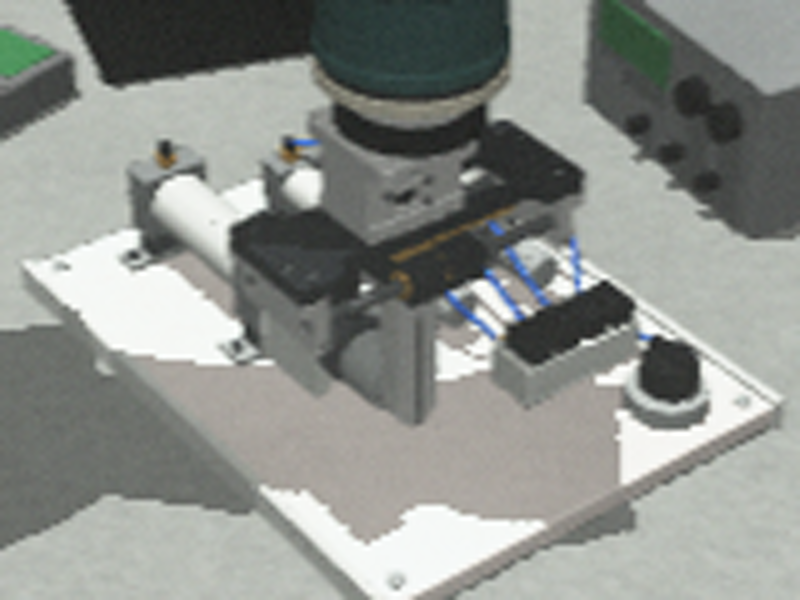

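View pics/m_wrist.png

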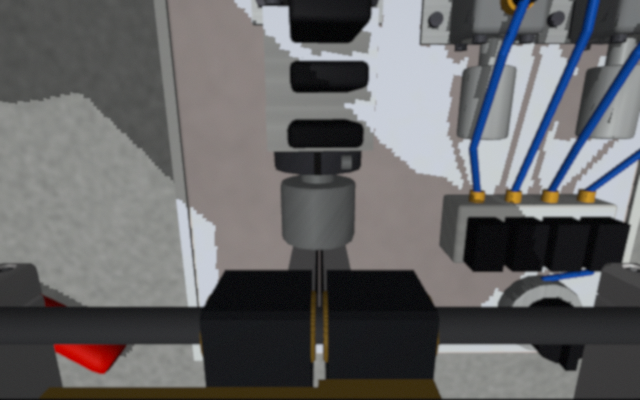

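The force rises at −97.5 mm when the stack tightens, then climbs 1.5 N/mm over about 6 mm (buffer squeezing), then steepens (buffer fully in). The wrist view shows the stack, collar and weight closed up. One small step more, then check it holds.

Run:
```python
from act import *
u=np.array([-np.sin(pb[2]),np.cos(pb[2]),0])
robot.move_linear(list(loc(pb,(-.055,-.0885,.057))),.02,threshold=14)
for i in range(3):
    robot.pause(.5);s=st("hold");print((np.array(s["ee_pos"])-loc(pb,(-.055,0,.057)))@u)
im=robot.grab_frame("top");crop(im,225,135,505,285,2.8 and 2,"pics/n_top.png")
W,im=snap("n_wrist");crop(im,220,0,420,150,4,"pics/n_w.png")
im=robot.grab_frame("side");cv2.imwrite("pics/n_side.png",im[:,:,::-1])
```

```text
hold 38.97 [ 0.5624 -0.0355  0.0571] F [  5.  -21.9  -8.6] op 0.0007
-0.09187576462295068
hold 39.47 [ 0.5624 -0.0355  0.0572] F [  5.6 -21.2  -9.4] op 0.0007
-0.09187636256823042
hold 39.97 [ 0.5624 -0.0355  0.0571] F [  5.2 -22.1  -7.8] op 0.0008
-0.09185692675913136
```

View pics/n_side.png

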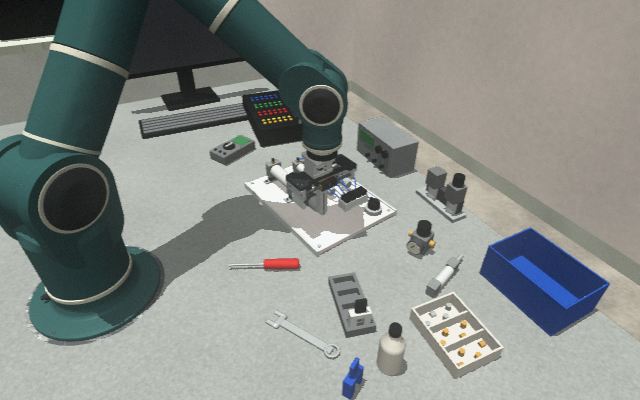

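View pics/n_w.png

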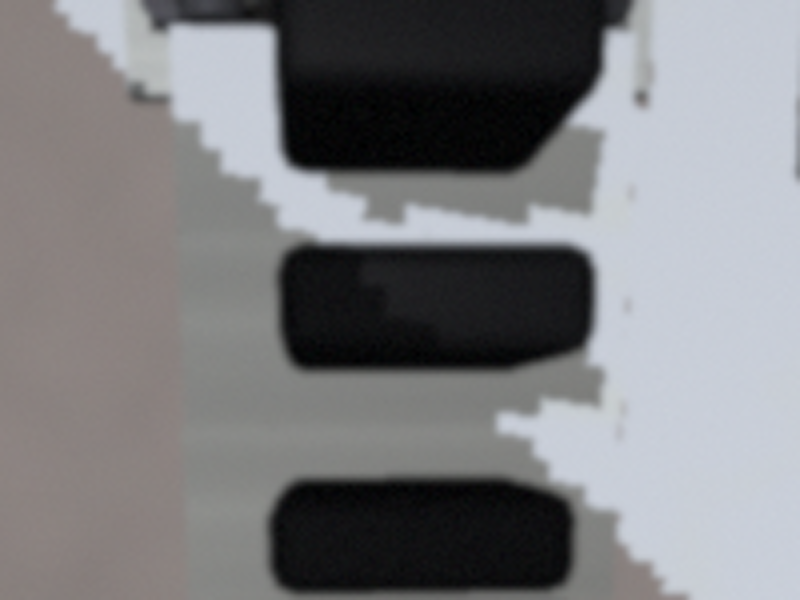

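The stack is clamped with no gaps, the push holds steady at about 22 N, the fourth spacer is still in the rack and nothing else has moved. Handing in.

Run:
```python
from rig import robot
robot.sign_off()
```

```text
the job is handed in; nothing more can be done
```

I hung three spacers (54 mm) on the rod to fill a gap measured at about 66 mm. The arm is still pushing the chromed end in with about 22 N, so the stack stays clamped; I handed the job in at about 40 s.

- **Clamping:** the rod pushed in freely for about 11 mm before the force rose as the stack tightened. It then climbed at about 1.5 N per mm over the next 5.5–6 mm and steepened, so the buffer ring should be about fully in. The rod had moved only about 17 mm of its 30 mm travel.
- **Hold:** over the last second and a half the tool stayed still and the force stayed steady.
- **Last pictures:** the three spacers are packed with no visible gaps, and the fourth is still in its rack pocket. The other things on the table look undisturbed.
- **Not seen directly:** the gripper hid the buffer ring at the end, so its squeeze comes from the force and position readings.
- **Disagreement:** the rack's position differed by about 2 mm between the wrist camera and the two fixed cameras. I used the wrist camera's value, and every pick worked.

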